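# Release the draw latch and open the meter case

### The job

The technician needs the multimeter out of its dark blue hard case. Unlatch the case: pry the kicked-out tip of the steel draw-latch lever on the front of the lid away from the lid until it goes past centre, swings down and its wire hook drops free of the keeper; then, with the hook off, swing the lid up by its carrying handle until it stands well open, raised at least 50 degrees, and let go. Do not disturb the battery, screwdriver, braid reel and flux bottle lying around the case.

Things in the scene. Friction and masses are not known exactly. Their poses are not given: they have to be found in the camera images.
- case: dark blue hard case, shut, immovable; 115 deep (x) x 200 wide (y) x 115 mm high without handle. Origin: centre of its underside on the bench; its -x side, turned to the robot or its right, is the front with the latch; z up. Base up to z = 56, lid above. Lid front wall (x = -57.5) ends at z = 98 in a flat ledge; above that the lid steps back 14 mm to its top. Offsets below: this frame, mm, case shut.
- latch_lever (a joint): steel latch lever, middle of the lid's front. Rad: 0 = shut (upright along the lid), grows as its tip is pulled outward (case -x) and swings down; stop 2.1. Pivot along case y through x -73.5, z 78, carried by the lid. The seal's pressure holds it shut up to centre at about 0.3 rad; prying at the tip takes 2 to 5 N. Past about 0.4 rad it springs open and falls to the stop by itself.
- lever_tip (a point): middle of the rounded tip edge of the lever (34 mm long along case y, 6 mm thick); shut at x -103.5, z 128, 46 mm ahead of the lid's front wall. The 3 mm thick, 34 mm wide tip plate slopes down and back from it to x -76.7, z 104. Behind the plate is a gap open from above for a fingertip: 55 mm front to back at its top, about 30 mm just above the ledge (z 98).
- hook_bar (a point): the hook: middle of the lower cross bar (4.4 mm thick, 25 mm along case y) of the wire loop on the lever. Latched, it is drawn up under the keeper; with the lever open the loop hangs freely by its weight.
- keeper (a point): seat of the hook bar in the steel keeper on the front of the base (x -69.5, z 40). Within 3 mm of the hook bar when latched, 15 to 30 mm from it once the hook has dropped free, farther with the lid raised.
- lid (a joint): angle of the lid, rad: 0 = shut and latched, about 0.03 once released (the rubber seal pushes it ajar), grows as its front edge swings up and back; stop 1.75. Stiff hinge: the lid stays where it is left. Lid 0.3 to 0.5 kg; moving it by the handle takes about 6 to 12 N. The shut latch holds it down.
- lid_hinge (a point): middle of the lid's hinge line (along case y) at the back of the case, x +64.5, z 56. (A fixed office chair stands between the robot and the bench edge: its dark back rises to 0.36 m above the bench over about x = 0.04 to 0.30, y = 0.10 to 0.54 m, world. Keep the arm off it.)
- lid_handle (a point): middle of the round grip bar of the black carrying handle on the lid's top: 13 mm in diameter, straight and free for 80 mm along case y, 30 mm of clear room under it; shut at x -34, z 152. Moves with the lid.
- battery: bystander: black 9 V block battery, 26 x 52 x 18 mm, lying; origin at the centre of its underside
- driver: bystander: red-handled flat screwdriver, 170 mm long along its y, 23 mm high; origin at the middle of its underside
- reel: bystander: small white reel of copper braid, 42 mm in diameter, 12 mm high, lying flat; origin at the centre of its underside
- flux: bystander: cream flux bottle with a red needle cap, standing, 30 mm in diameter, 93 mm high; origin at the centre of its underside

How it is judged:
On the way:
1. The lever is past centre and swung down, and the hook has dropped clear of the keeper, with the lid still down (value of joint latch_lever above 1.2 rad and distance between hook_bar and keeper above 0.012 m and value of joint lid below 0.3 rad), for 0.2 s.
At the end, for the whole second after the job is handed in: The lid stands open at 0.8 rad (46 degrees) or more and at rest, the latch lever hangs open (beyond 1.2 rad) with the hook more than 12 mm off the keeper, and the four bystanders are within 30 mm of where they lay (value of joint lid above 0.8 rad and velocity of joint lid between -0.1 and 0.1 rad/s and value of joint latch_lever above 1.2 rad and distance between hook_bar and keeper above 0.012 m and distance of each of battery, driver, reel, flux from where it was at the start of the episode below 0.03 m); the robot touches nothing.
It fails at once if The battery is displaced by more than 30 mm (distance of battery from where it was at the start of the episode above 0.03 m).
It fails at once if The driver is displaced by more than 30 mm (distance of driver from where it was at the start of the episode above 0.03 m).
It fails at once if The reel is displaced by more than 30 mm (distance of reel from where it was at the start of the episode above 0.03 m).
It fails at once if The flux is displaced by more than 30 mm (distance of flux from where it was at the start of the episode above 0.03 m).
It fails at once if The flux bottle is tipped over (angle between flux's own z axis and vertical above 0.5 rad).
It also fails if it takes over 43 s, if anything falls off the work surface, if the arm or the gripper's body presses on something with over 40 N, if the wrist force passes 120 N, or if a joint passes its speed limit or range.

### The arm

A 6-joint arm with a two-finger parallel gripper is mounted at the origin on a cart in front of the work surface, level with it; the furniture and walls round the work are solid. World frame = base frame: x ahead of the robot, y to its left, z up, the work surface at z = 0. Lengths are in m, angles in rad, forces in N, time in s.
With the tool pointing down it reaches from about 0.325 to 0.775 m from the base axis. Payload 5.5 kg.
Tool frame: the origin (TCP) lies at the very end of the fingers, on their centre line; the grasp point (between the pads) lies 19 mm behind it; z points along the fingers, y is the line along which they close (so a half turn about z gives the same grasp; the last joint's range is limited). The gripper opens to 85 mm and grips with 20 to 120 N. Pads are 22 mm wide; open, the fingers measure 114 mm over their backs; the gripper's body (76 mm by 85 mm) begins 54 mm behind the grasp point. The pads swing forward as they close: fully open they stand 13 mm farther back than shut.
Start: joints at [1.291, 0.091, 1.231, -0, 1.82, -0.057], TCP at [0.133, 0.585, 0.231] pointing down, gripper open.
Joint ranges: [-2.87, 2.87], [-0.86, 2.18], [0.17, 2.46], [-1.51, 4.65], [0.06, 2.69], [-2.65, 2.65]. Speed limits (rad/s): [2.57, 2.57, 3.01, 3.14, 3.14, 3.14].

### API

Orientations are given as a unit quaternion [w, x, y, z].
In Python, from cell import status, optics, job gives the robot as it stands.
- The arm moves only by the tool jog_arm, never from a script. Its argument "steps" is a list of rows, each a list of 3 entries, a list of its own where there are three numbers: the opening, from 0 (shut) to 1 (fully open), then the shift along the tool's x, y, z in cm, then the turn, a rotation vector about the tool's x, y, z in rad. In form: [[grip, [tx, ty, tz], [wx, wy, wz]], ...]. A call has 1 to 12 rows; each row is the pose to reach, as a shift and turn from the pose commanded when the call began, along the tool's axes at that moment; what a row does not reach only later rows make up. A row lasts 1/12 s, in which the tool goes at most 41.7 mm and 7.16 degrees, less where a joint would pass 70% of its speed; a pose out of reach is approached as far as the arm can. A call with a gripper value outside its range is refused whole. The fingers move at their own pace and stop on an object; "grip_force" is the grip in N (left out, the last holds). Time passes only in rows, so rows that repeat a pose let the fingers close. It gives the time, the measured TCP pose, the force, the opening and the grip force at its end, in the units of the state.
- status.state(): the state, without advancing time (a new reading comes with each control period).
- optics.snapshot(name): name is "scene" or "top" or "wrist"; returns the picture (384x512x3 uint8, red, green, blue); there is no depth.
- optics.camera_model(name): a dict with "vfov" (degrees; the focal length in pixels is half the picture's height over the tangent of half this angle, whatever the lens; pixels are square), "cx", "cy" (the principal point, pixels), "pose" (4x4, takes a point from camera to world coordinates); the wrist camera has in their place "hand_eye" (4x4, takes a point from camera to tool coordinates, whose origin is the TCP and whose axes are the flange's). Camera axes: x right, y up, looking along -z (the intrinsics and any distortion apply to the point x, -y, -z); pixel columns grow to the right and rows downward; lengths in m; the calibration is good to about 2 mm. A picture is of the moment at which its call begins: read the wrist's pose just before it. camera_model takes no time and is no camera call.
- job.hand_in(): hands the job in; it is judged then, once.
Trained networks look in the newest picture that a camera, given by its name, has taken for a name from the list of things; names that differ only in an ending like _2 or _b are one class to them, and where a whole thing is asked for, a point or a joint stands for the part that bears it (a point fixed in the world has none). Each returns a list of dicts, best first, with "score" (0 to 1); they miss things now and then, are a little off and sometimes report something else, mostly with a low value. They report only what shows in the picture. A call takes as long as a camera call.
- optics.silhouettes(camera, target): "pixels" (384x512 bool, what is visible of it) and "xy" ([column, row] in pixels, amid what is visible of it).
- optics.place_of(camera, target): "xy" ([column, row] in pixels: a listed point, or the origin of a listed thing).
The state is a dict: "time_s": time; "qpos": joint angles; "joint_vel": joint speeds; "joint_torque": joint torques, N m; "tool_pos": TCP position; "ee_rot": TCP orientation; "ft_force": force on the tool from outside, world axes, zero at the start; "ft_torque": the same for the moment, N m; "finger_gap": finger opening in m; "finger_force": force on a finger pad.
Only numpy, scipy, OpenCV 4.12 (cv2) and the standard library are available. Lean on these libraries where they do the work, as an engineer would, in place of code of your own. Each camera call takes 0.05 s, during which the arm holds its last target. There are 200 camera calls.

## Working session

There is one attempt and no reset: what is moved stays moved. The work goes in short steps, Python scripts to look and compute and a tool call to move; the robot and the scene stay as the last step left them, time stands still between calls to the robot, and variables do not carry over. Pictures are saved under pics/ and viewed, at most 10 in all, crops included, and the job is handed in when it is done.

Besides the shell and the picture viewer there is one more tool, called by a JSON object that holds its "fn" and its "kwargs", one argument or row to a line. jog_arm: Moves the arm, as the interface text tells. Its arguments: {"type":"object","properties":{"steps":{"type":"array","items":{"type":"array"}},"grip_force":{"type":"number"}},"required":["steps"]}

```bash
ls; mkdir -p pics; cat > h.py <<'E'
import numpy as np, cv2
from cell import status, optics, job
from scipy.spatial.transform import Rotation as R
def Rq(q): return R.from_quat([q[1],q[2],q[3],q[0]])
def cam(name, st=None):
    m=optics.camera_model(name); f=192/np.tan(np.radians(m['vfov'])/2)
    if 'pose' in m: P=np.array(m['pose'])
    else:
        st=st or status.state(); T=np.eye(4); T[:3,:3]=Rq(st['ee_rot']).as_matrix(); T[:3,3]=st['tool_pos']; P=T@np.array(m['hand_eye'])
    return f,m['cx'],m['cy'],P,m
def ray(c,xy):
    f,cx,cy,P,_=c; d=P[:3,:3]@np.array([(xy[0]-cx)/f,-(xy[1]-cy)/f,-1]); return P[:3,3],d/np.linalg.norm(d)
def atz(c,xy,z):
    o,d=ray(c,xy); return o+d*(z-o[2])/d[2]
def proj(c,p):
    f,cx,cy,P,_=c; q=P[:3,:3].T@(np.asarray(p)-P[:3,3]); return np.array([cx+f*q[0]/-q[2], cy-f*q[1]/-q[2]])
def save(n,im): cv2.imwrite('pics/'+n+'.png',im[:,:,::-1])
E
python3 - <<'E'
from h import *
st=status.state(); print(st)
ims=[]
for n in ['scene','top','wrist']:
    im=optics.snapshot(n); ims.append(im); c=cam(n,st); print(n,{k:v for k,v in c[4].items() if k not in('pose','hand_eye')}, c[3].round(3).tolist())
    for t in ['lever_tip','hook_bar','keeper','lid_hinge','lid_handle','case','battery','driver','reel','flux']:
        r=optics.place_of(n,t)
        if r: print(n,t,[(np.round(a['xy'],1).tolist(),round(a['score'],2)) for a in r[:2]])
save('scene0',ims[0]);save('top0',ims[1]);save('w0',ims[2])
a=np.vstack([np.hstack(ims[:2]),np.hstack([ims[2],ims[2]*0])]); save('all0',cv2.resize(a,(800,600)))
E
```

```text
pics
{'time_s': 0.0, 'qpos': array([ 1.29129605e+00,  9.18301052e-02,  1.23189396e+00,  6.98043251e-06,
        1.81981596e+00, -5.66795414e-02]), 'joint_vel': array([ 0.00028638, -0.00024707, -0.00062288, -0.00035978, -0.00038637,
        0.0001564 ]), 'joint_torque': array([-3.63363928e-03, -4.58735704e+01, -4.18021202e+01, -4.95996392e-04,
        1.15354799e-02, -6.36777756e-06]), 'tool_pos': array([0.13249554, 0.58488787, 0.23016354]), 'ee_rot': array([-1.66232800e-04,  1.11179132e-01,  9.93799906e-01, -9.59396492e-04]), 'ft_force': array([ 0.25383337, -0.66650374,  0.71361062]), 'ft_torque': array([ 0.00829849, -0.00621047,  0.09163238]), 'finger_force': 0.0, 'finger_gap': 0.08560398162245647}
scene {'vfov': 52.55167140770833, 'cx': 250.69441857782437, 'cy': 185.6476527290207} [[0.794, 0.438, -0.421, 0.163], [-0.608, 0.57, -0.553, -0.198], [-0.002, 0.696, 0.718, 0.735], [0.0, 0.0, 0.0, 1.0]]
scene lever_tip [([233.4, 207.0], 0.63)]
scene hook_bar [([229.9, 216.6], 0.52)]
scene keeper [([233.6, 216.7], 0.87)]
scene lid_hinge [([232.9, 202.0], 0.48)]
scene lid_handle [([236.0, 16
[... 276 characters left out ...]
 [-0.999, -0.029, -0.013, 0.256], [-0.016, 0.122, 0.992, 1.253], [0.0, 0.0, 0.0, 1.0]]
top lever_tip [([266.9, 232.2], 0.58)]
top hook_bar [([269.5, 232.2], 0.28)]
top keeper [([259.9, 227.2], 0.7)]
top lid_hinge [([220.7, 193.3], 0.8), ([235.9, 208.3], 0.71)]
top lid_handle [([244.5, 213.5], 0.67)]
top case [([238.4, 209.0], 0.57), ([257.0, 227.8], 0.36)]
top battery [([329.2, 222.9], 0.65)]
top driver [([163.2, 200.5], 0.62)]
top reel [([327.2, 177.6], 0.7)]
top flux [([189.5, 161.0], 0.44)]
wrist {'vfov': 58.687760551158576, 'cx': 253.90776024437918, 'cy': 192.59305731983176} [[0.22, -0.93, -0.295, 0.056], [0.975, 0.209, 0.068, 0.603], [-0.001, -0.303, 0.953, 0.373], [0.0, 0.0, 0.0, 1.0]]
```

View pics/all0.png

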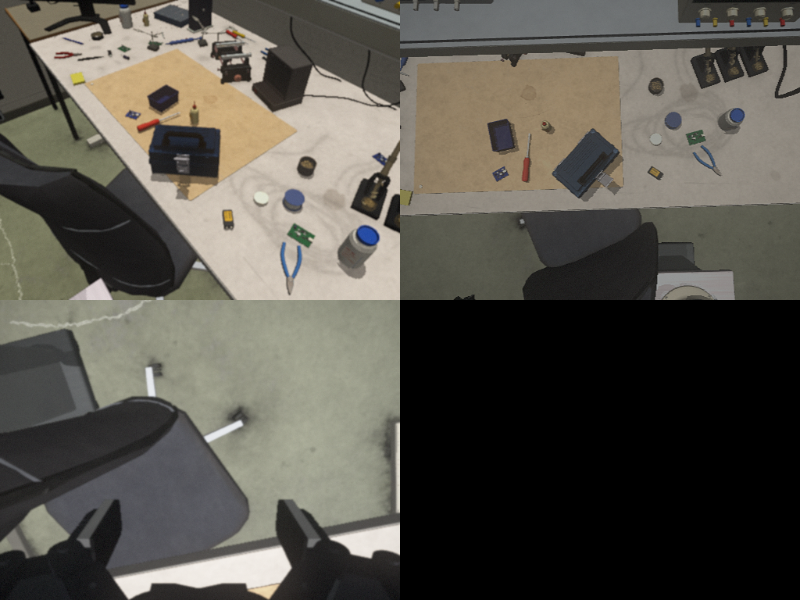

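```bash
cat > fit.py <<'E'
from h import *
from scipy.optimize import least_squares
M={'lever_tip':(-.1035,0,.128),'keeper':(-.0695,0,.040),'lid_handle':(-.034,0,.152),'case':(0,0,0),'lid_hinge':(.0645,0,.056)}
def c2w(p,q): c,s=np.cos(p[2]),np.sin(p[2]); return np.array([p[0]+c*q[0]-s*q[1],p[1]+s*q[0]+c*q[1],q[2]])
E
python3 - <<'E'
from fit import *
obs=[]
ims={}
for n in ['scene','top']:
    ims[n]=optics.snapshot(n).copy(); c=cam(n)
    for t in ['lever_tip','keeper','lid_handle']:
        for _ in range(2):
            r=optics.place_of(n,t)
            if r: obs.append((n,t,c,np.array(r[0]['xy'])))
f=lambda p:np.concatenate([proj(c,c2w(p,M[t]))-xy for n,t,c,xy in obs])
best=min((least_squares(f,[.4,.25,y],loss='soft_l1') for y in np.arange(-3,3,.7)),key=lambda r:r.cost)
print(best.x,best.cost)
for (n,t,c,xy),e in zip(obs,f(best.x).reshape(-1,2)): print(n,t,e.round(1))
p=best.x
out=[]
for n in ims:
    c=cam(n);im=ims[n]
    big=cv2.resize(im,None,fx=4,fy=4)
    B=[(-.0575,-.1),(.0575,-.1),(.0575,.1),(-.0575,.1)]
    def L(a,b,col): cv2.line(big,*[tuple(int(v) for v in proj(c,c2w(p,q))*4+2) for q in(a,b)],col,1)
    for i in range(4):
        a,b=B[i],B[(i+1)%4]; L((*a,0),(*b,0),(255,0,0)); L((*a,.098),(*b,.098),(0,255,0))
    L((-.1035,-.017,.128),(-.1035,.017,.128),(255,255,0)); L((-.034,-.04,.152),(-.034,.04,.152),(255,0,255))
    u=proj(c,c2w(p,(0,0,.07)))*4; x,y=int(u[0])-200,int(u[1])-250; out.append(big[y:y+500,x:x+400])
save('fit',np.hstack(out))
for t in ['battery','driver','reel','flux']:
    for n in ims:
        r=optics.place_of(n,t)
        if r: print(t,n,atz(cam(n),r[0]['xy'],0).round(3))
for t in M: print(t,c2w(p,M[t]).round(4))
E
```

```text
[ 0.52425436  0.33462457 -5.38615083] 39.1392292960361
scene lever_tip [ 0.2 -0.4]
scene lever_tip [ 0.2 -0.4]
scene keeper [-0.7 -1.6]
scene keeper [-0.7 -1.6]
scene lid_handle [0.7 3.6]
scene lid_handle [0.7 3.6]
top lever_tip [9.  5.6]
top lever_tip [9.  5.6]
top keeper [ 0.1 -1.6]
top keeper [ 0.1 -1.6]
top lid_handle [-2.7  0.1]
top lid_handle [-2.7  0.1]
battery scene [0.483 0.085 0.   ]
battery top [0.483 0.086 0.   ]
driver scene [0.558 0.54  0.   ]
driver top [0.554 0.539 0.   ]
reel scene [0.618 0.087 0.   ]
reel top [0.607 0.085 0.   ]
flux scene [0.662 0.463 0.   ]
flux top [0.664 0.468 0.   ]
lever_tip [0.4597 0.2537 0.128 ]
keeper [0.4809 0.2803 0.04  ]
lid_handle [0.503  0.3081 0.152 ]
case [0.5243 0.3346 0.    ]
lid_hinge [0.5645 0.385  0.056 ]
```

View pics/fit.png

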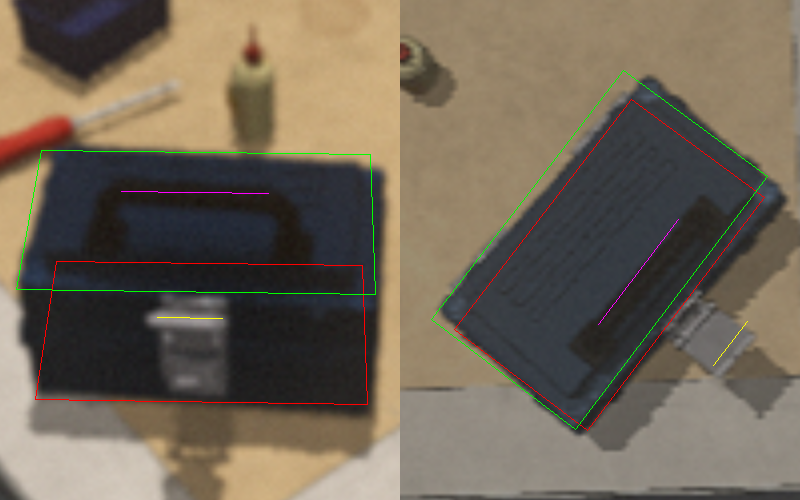

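{"fn": "jog_arm", "kwargs": {
  "steps": [
    [1,[0,0,-4],[0,0,0]],
    [1,[0,0,-8],[0,0,0]],
    [1,[0,0,-12],[0,0,0.1]],
    [1,[0,0,-16],[0,0,0.2]],
    [1,[-2,-1,-19],[0,0,0.3]],
    [1,[-5,-2.5,-19],[0,0,0.42]],
    [1,[-8.5,-4.5,-19],[0,0,0.54]],
    [1,[-12,-6.2,-19],[0,0,0.66]],
    [1,[-15.5,-8,-19],[0,0,0.78]],
    [1,[-19,-9.7,-19],[0,0,0.9]],
    [1,[-22.5,-11.5,-19],[0,0,1.02]],
    [1,[-26,-13.3,-19],[0,0,1.14]]
  ]
}}

```text
time_s: 3.75
tool_pos: [0.3578, 0.3966, 0.4215]
ee_rot: [0.0, 0.632, 0.775, 0.0]
ft_force: [0.2, 0.5, -0.2]
finger_gap: 0.0855
finger_force: 0.0
```

```bash
cat > go.py <<'E'
from fit import *
def go(p,case_xyz,yawy,tilt=0):
    """shift (cm) / rotvec to a case-frame point with tool y at angle yawy in the case frame"""
    st=status.state(); Rc=Rq(st['ee_rot']).as_matrix()
    a=p[2]+yawy; y=np.array([np.cos(a),np.sin(a),0]); z=np.array([0,0,-1.]); x=np.cross(y,z)
    Rt=np.stack([x,y,z],1)@R.from_euler('x',tilt).as_matrix()
    d=c2w(p,case_xyz)-st['tool_pos']
    print('t',round(st['time_s'],2),'pos',st['tool_pos'].round(4),'shift',(Rc.T@d*100).round(2),'rot',R.from_matrix(Rc.T@Rt).as_rotvec().round(3),'q',st['qpos'].round(2),'F',st['ft_force'].round(1))
E
python3 -c "
from go import *
go([.524,.335,.897],(-.06,0,.30),-np.pi/2)"
```

```text
t 3.75 pos [0.3578 0.3966 0.4215] shift [-13.21  10.42  12.15] rot [ 0.    -0.     0.876] q [ 0.77  0.04  0.93 -0.    2.17  0.57] F [ 0.2  0.5 -0.2]
```

{"fn": "jog_arm", "kwargs": {
  "steps": [
    [0.5,[-2,1.5,0],[0,0,0.12]],
    [0,[-4.5,3.5,0],[0,0,0.24]],
    [0,[-7,5.5,0],[0,0,0.36]],
    [0,[-9.5,7.5,1],[0,0,0.48]],
    [0,[-11.5,9,3],[0,0,0.6]],
    [0,[-12.5,10,6],[0,0,0.72]],
    [0,[-13.2,10.4,9],[0,0,0.84]],
    [0,[-13.2,10.4,12],[0,0,0.876]],
    [0,[-13.2,10.4,12.1],[0,0,0.876]],
    [0,[-13.2,10.4,12.1],[0,0,0.876]]
  ]
}}

```text
time_s: 4.58
tool_pos: [0.4851, 0.2899, 0.2984]
ee_rot: [0.0, 0.9, 0.437, -0.002]
ft_force: [-0.0, -0.1, 0.6]
finger_gap: 0.0001
finger_force: 0.0
```

```bash
python3 - <<'E'
from go import *
p=[.524,.335,.897]
st=status.state(); im=optics.snapshot('wrist').copy(); c=cam('wrist',st)
go(p,(-.06,0,.13),-np.pi/2)
for t in ['lever_tip','keeper','lid_handle','lid_hinge']:
    r=optics.place_of('wrist',t)
    if r: xy=np.array(r[0]['xy']); print(t,xy.round(1),round(r[0]['score'],2),'pred',proj(c,c2w(p,M[t])).round(1),'world',atz(c,xy,M[t][2]).round(4),'fit',c2w(p,M[t]).round(4))
for q in [(-.0575,-.1,.098),(-.0575,.1,.098),(.0575,.1,.115),(.0575,-.1,.115)]:
    u=proj(c,c2w(p,q)); cv2.circle(im,tuple(int(v) for v in u),3,(255,0,0),-1)
for a,b in [((-.1035,-.017,.128),(-.1035,.017,.128)),((-.034,-.04,.152),(-.034,.04,.152)),((-.0575,-.1,.098),(-.0575,.1,.098))]:
    cv2.line(im,*[tuple(int(v) for v in proj(c,c2w(p,q))) for q in(a,b)],(0,255,0),1)
save('w1',cv2.resize(im,(800,600)))
E
```

```text
t 4.63 pos [0.4856 0.2905 0.3014] shift [-0.13  0.22 17.14] rot [ 0.    -0.     0.008] q [0.48 0.02 1.17 0.   1.94 1.15] F [0.7 0.6 1.6]
lever_tip [255.5 221.5] 0.65 pred [257.  213.4] world [0.453  0.2483 0.128 ] fit [0.4594 0.2541 0.128 ]
keeper [252.8 166.4] 0.91 pred [256.9 160.1] world [0.472  0.2776 0.04  ] fit [0.4806 0.2807 0.04  ]
lid_handle [259.3 155.8] 0.88 pred [258.1 147.6] world [0.4992 0.3022 0.152 ] fit [0.5028 0.3084 0.152 ]
```

View pics/w1.png

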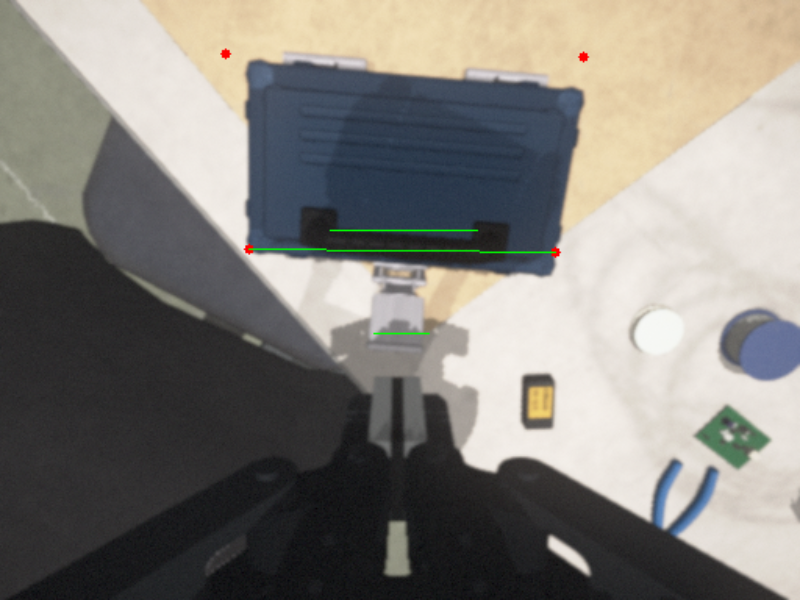

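```bash
cat > p.py <<'E'
E
python3 - <<'E'
from go import *
st=status.state(); c=cam('wrist',st); cs=cam('scene'); ct=cam('top')
p0=[.524,.335,.897]
obs=[(c,M['lever_tip'],(254.5,222),2),(c,M['lid_handle'],(259.3,155.7),2),(c,M['keeper'],(252.8,166.4),1),
 (cs,M['lid_handle'],(236,165.6),1),(cs,M['lever_tip'],(233.4,207.),1),(cs,M['keeper'],(233.6,216.7),1),(ct,M['keeper'],(259.9,227.2),1),(ct,M['lid_handle'],(244.5,213.5),1)]
S=1.5625
for q in [(-.0575,-.1,.098),(-.0575,.1,.098),(.0575,.1,.115),(.0575,-.1,.115)]:
    u=proj(c,c2w(p0,q)); k=min([(250,65),(582,92),(553,272),(250,255)],key=lambda k:np.hypot(*(np.array(k)/S-u)))
    obs.append((c,q,np.array(k)/S,1))
f=lambda p:np.concatenate([w*(proj(cc,c2w(p,q))-np.array(xy)) for cc,q,xy,w in obs])
r=least_squares(f,p0,loss='soft_l1'); print(r.x.round(4)); print(f(r.x).reshape(-1,2).round(1).tolist())
p=r.x; open('p.py','w').write('p=%s\n'%p.tolist())
for t in M: print(t,c2w(p,M[t]).round(4))
for z in (.135,.108): go(p,(-.06,0,z),-np.pi/2)
go(p,(-.105,0,.108),-np.pi/2)
E
```

```text
[0.523  0.3275 0.8429]
[[-0.3, -3.0], [0.2, 2.8], [3.1, 1.1], [-1.4, 7.3], [-1.9, -2.5], [0.9, 2.0], [-1.7, -0.9], [1.6, 0.2], [-2.1, 0.5], [1.1, -0.1], [-6.2, -0.3], [3.2, -2.6]]
lever_tip [0.4541 0.2502 0.128 ]
keeper [0.4767 0.2756 0.04  ]
lid_handle [0.5003 0.3021 0.152 ]
case [0.523  0.3275 0.    ]
lid_hinge [0.5659 0.3756 0.056 ]
t 4.83 pos [0.4862 0.291  0.3036] shift [-0.93  0.23 16.86] rot [ 0.002 -0.005  0.061] q [0.48 0.02 1.17 0.   1.94 1.15] F [ 0.5  0.1 -0.3]
t 4.83 pos [0.4862 0.291  0.3036] shift [-0.95  0.23 19.56] rot [ 0.002 -0.005  0.061] q [0.48 0.02 1.17 0.   1.94 1.15] F [ 0.5  0.1 -0.3]
t 4.83 pos [0.4862 0.291  0.3036] shift [-5.44 -0.05 19.54] rot [ 0.002 -0.005  0.061] q [0.48 0.02 1.17 0.   1.94 1.15] F [ 0.5  0.1 -0.3]
```

{"fn": "jog_arm", "kwargs": {
  "steps": [
    [0,[-0.6,0.2,2],[0,0,0.06]],
    [0,[-1.1,0.2,5],[0,0,0.06]],
    [0,[-1.1,0.2,8.5],[0,0,0.06]],
    [0,[-1.1,0.2,12],[0,0,0.06]],
    [0,[-1.1,0.2,14.5],[0,0,0.06]],
    [0,[-1.1,0.2,16],[0,0,0.06]],
    [0,[-1.1,0.2,16],[0,0,0.06]],
    [0,[-1.1,0.2,16],[0,0,0.06]]
  ]
}}

```text
time_s: 5.5
tool_pos: [0.4807, 0.2808, 0.1413]
ee_rot: [0.0, 0.912, 0.409, 0.0]
ft_force: [0.0, 0.2, 1.0]
finger_gap: 0.0001
finger_force: 0.0
```

```bash
python3 - <<'E'
from go import *
from p import p
optics.snapshot('wrist');
st=status.state(); im=optics.snapshot('wrist').copy(); c=cam('wrist',st)
go(p,(-.062,0,.108),-np.pi/2)
for t in ['lever_tip','keeper','lid_handle','hook_bar']:
    r=optics.place_of('wrist',t)
    if r: xy=np.array(r[0]['xy']); print(t,xy.round(1),round(r[0]['score'],2),'pred',proj(c,c2w(p,M[t])).round(1))
for a,b in [((-.1035,-.017,.128),(-.1035,.017,.128)),((-.034,-.04,.152),(-.034,.04,.152)),((-.0575,-.1,.098),(-.0575,.1,.098)),((-.0767,-.017,.104),(-.0767,.017,.104))]:
    cv2.line(im,*[tuple(int(v) for v in proj(c,c2w(p,q))) for q in(a,b)],(0,255,0),1)
save('w2',cv2.resize(im,(800,600)))
E
```

```text
t 5.6 pos [0.4816 0.2812 0.1432] shift [-0.01  0.    3.52] rot [ 0.002 -0.004  0.   ] q [ 0.47 -0.03  1.51  0.    1.66  1.2 ] F [0.3 1.  0.7]
lid_handle [253.8 211.7] 0.78 pred [256.4 208.2]
```

View pics/w2.png

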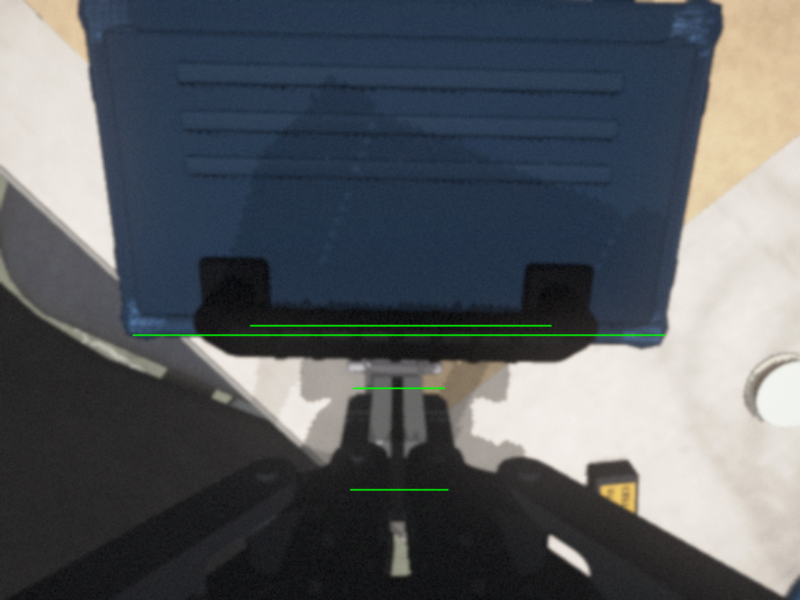

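{"fn": "jog_arm", "kwargs": {
  "steps": [
    [0,[-0.2,0,0.7],[0,0,0]],
    [0,[-0.2,0,1.4],[0,0,0]],
    [0,[-0.2,0,2.1],[0,0,0]],
    [0,[-0.2,0,2.8],[0,0,0]],
    [0,[-0.2,0,3.4],[0,0,0]],
    [0,[-0.2,0,3.4],[0,0,0]]
  ]
}}

```text
time_s: 6.3
tool_pos: [0.4784, 0.2786, 0.1038]
ee_rot: [0.0, 0.913, 0.409, -0.002]
ft_force: [-0.1, -0.0, -0.5]
finger_gap: 0.0
finger_force: 0.1
```

{"fn": "jog_arm", "kwargs": {
  "steps": [
    [0,[-0.5,0,0],[0,0,0]],
    [0,[-1.0,0,0],[0,0,0]],
    [0,[-1.5,0,0],[0,0,0]],
    [0,[-2.0,0,0],[0,0,0]],
    [0,[-2.5,0,0],[0,0,0]],
    [0,[-2.5,0,0],[0,0,0]]
  ]
}}

```text
time_s: 6.8
tool_pos: [0.462, 0.2595, 0.1066]
ee_rot: [0.0, 0.913, 0.409, -0.0]
ft_force: [-0.1, -0.8, -0.5]
finger_gap: 0.0
finger_force: 0.0
```

{"fn": "jog_arm", "kwargs": {
  "steps": [
    [0,[-0.5,0,0],[0,0,0]],
    [0,[-1.0,0,0],[0,0,0]],
    [0,[-1.5,0,0],[0,0,0]],
    [0,[-2.0,0,0],[0,0,0]],
    [0,[-2.5,0,0],[0,0,0]],
    [0,[-2.5,0,0],[0,0,0]],
    [0,[-2.5,0,-4],[0,0,0]],
    [0,[-2.5,0,-8],[0,0,0]],
    [0,[-2.5,0,-12],[0,0,0]],
    [0,[-2.5,0,-15],[0,0,0]],
    [0,[-2.5,0,-16],[0,0,0]],
    [0,[-2.5,0,-16],[0,0,0]]
  ]
}}

```text
time_s: 7.8
tool_pos: [0.4469, 0.2421, 0.2702]
ee_rot: [-0.0, 0.913, 0.409, 0.003]
ft_force: [0.0, 0.3, 1.0]
finger_gap: 0.0001
finger_force: 0.0
```

```bash
python3 - <<'E'
from go import *
from p import p
optics.snapshot('wrist')
st=status.state(); w=optics.snapshot('wrist'); s=optics.snapshot('scene'); c=cam('wrist',st)
go(p,(-.036,0,.20),0)
for n in ('wrist','scene'):
  for t in ['lever_tip','keeper','lid_handle','hook_bar']:
    r=optics.place_of(n,t)
    if r: xy=np.array(r[0]['xy']); print(n,t,xy.round(1),round(r[0]['score'],2),'pred0',proj(cam(n,st),c2w(p,M[t])).round(1))
save('o1',np.hstack([cv2.resize(w,(400,300)),cv2.resize(s[130:250,160:320],(400,300))]))
E
```

```text
t 7.95 pos [0.4456 0.2415 0.2639] shift [7.99 0.07 6.37] rot [-3.000e-03  1.000e-03 -1.571e+00] q [ 0.43 -0.15  1.41  0.    1.89  1.16] F [ 0.  -0.1  0.2]
wrist lever_tip [255.9 146.6] 0.8 pred0 [255.  166.6]
wrist keeper [253.2 119.5] 0.93 pred0 [254.7 116.5]
wrist lid_handle [251.9  78.4] 0.97 pred0 [255.2  79.7]Traceback (most recent call last):
  File "<stdin>", line 9, in <module>
KeyError: 'hook_bar'
```

```bash
python3 - <<'E'
from go import *
from p import p
st=status.state(); w=optics.snapshot('wrist'); s=optics.snapshot('scene'); c=cam('wrist',st)
print(proj(c,c2w(p,(-.1015,0,.027))))
save('o1',np.hstack([cv2.resize(w,(400,300)),cv2.resize(s[130:250,160:320],(400,300))]))
E
```

```text
[255.48762134 142.96256703]
```

View pics/o1.png

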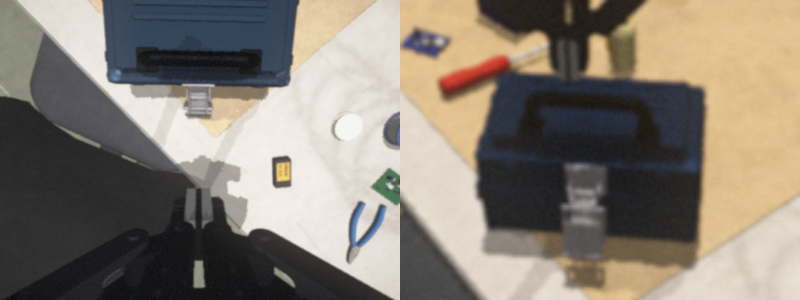

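{"fn": "jog_arm", "kwargs": {
  "steps": [
    [0.5,[1,0,0],[0,0,-0.12]],
    [1,[2,0,0],[0,0,-0.24]],
    [1,[3.5,0,0],[0,0,-0.36]],
    [1,[5,0,0],[0,0,-0.48]],
    [1,[6,0,0],[0,0,-0.6]],
    [1,[7,0,0],[0,0,-0.72]],
    [1,[8,0,0],[0,0,-0.84]],
    [1,[8,0,1],[0,0,-0.96]],
    [1,[8,0,2],[0,0,-1.08]],
    [1,[8,0,3],[0,0,-1.2]],
    [1,[8,0,3],[0,0,-1.32]],
    [1,[8,0,3],[0,0,-1.44]]
  ]
}}

```text
time_s: 9.25
tool_pos: [0.4988, 0.3012, 0.2346]
ee_rot: [-0.001, 0.414, 0.91, -0.001]
ft_force: [-0.7, -0.5, -0.4]
finger_gap: 0.0852
finger_force: 0.0
```

{"fn": "jog_arm", "kwargs": {
  "steps": [
    [1,[0,0,0],[0,0,-0.11]],
    [1,[0,0,0],[0,0,-0.13]],
    [1,[0,0,0],[0,0,-0.13]],
    [1,[0,0,0],[0,0,-0.13]]
  ]
}}

```text
time_s: 9.58
tool_pos: [0.4991, 0.3014, 0.2361]
ee_rot: [-0.0, 0.358, 0.934, -0.0]
ft_force: [-0.9, 0.0, 0.1]
finger_gap: 0.0854
finger_force: 0.0
```

```bash
python3 - <<'E'
from go import *
from p import p
st=status.state(); w=optics.snapshot('wrist').copy(); c=cam('wrist',st)
go(p,(-.036,0,.14),0)
for t in ['lid_handle','lever_tip']:
    r=optics.place_of('wrist',t)
    if r:
        xy=np.array(r[0]['xy']); print(t,xy.round(1),round(r[0]['score'],2),'pred',proj(c,c2w(p,(-.035,0,.155))).round(1)); X=atz(c,xy,.155); print(X, Rq(st['ee_rot']).as_matrix().T@(X-st['tool_pos'])*100)
cv2.line(w,*[tuple(int(v) for v in proj(c,c2w(p,(-.035,y,.155)))) for y in(-.04,.04)],(0,255,0),1)
save('w3',w)
E
```

```text
t 9.63 pos [0.4991 0.3014 0.2362] shift [-0.04 -0.06  9.62] rot [-0.    -0.    -0.003] q [ 0.48  0.05  1.27  0.    1.83 -0.35] F [-0.2 -0.5 -0.5]
lever_tip [190.1 158.6] 0.88 pred [254.3 203.2]
[0.44768367 0.29051215 0.155     ] [ 3.10162115 -4.24317645  8.11071652]
```

View pics/w3.png

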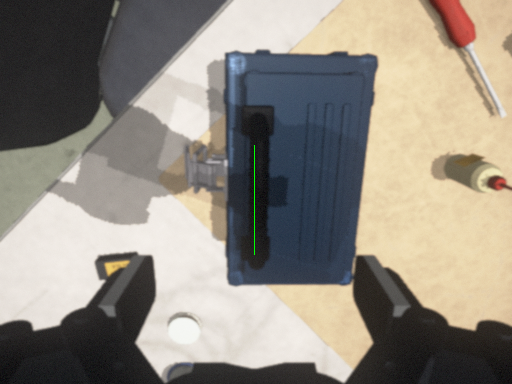

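{"fn": "jog_arm", "kwargs": {
  "steps": [
    [1,[0,0.1,3],[0,0,0]],
    [1,[0,0.1,6],[0,0,0]],
    [1,[0,0.1,8],[0,0,0]],
    [1,[0,0.1,9.4],[0,0,0]],
    [1,[0,0.1,9.5],[0,0,0]],
    [1,[0,0.1,9.5],[0,0,0]]
  ]
}}

```text
time_s: 10.23
tool_pos: [0.4996, 0.302, 0.141]
ee_rot: [-0.0, 0.357, 0.934, -0.0]
ft_force: [-0.0, 0.2, 0.2]
finger_gap: 0.0856
finger_force: 0.0
```

{"fn": "jog_arm", "kwargs": {
  "steps": [
    [0.5,[0,0,0],[0,0,0]],
    [0.3,[0,0,0],[0,0,0]],
    [0.25,[0,0,0],[0,0,0]],
    [0.2,[0,0,0],[0,0,0]],
    [0.0,[0,0,0],[0,0,0]],
    [0.0,[0,0,0],[0,0,0]],
    [0.0,[0,0,0],[0,0,0]],
    [0.0,[0,0,0],[0,0,0]]
  ],
  "grip_force": 30
}}

```text
time_s: 10.9
tool_pos: [0.5009, 0.3032, 0.1418]
ee_rot: [0.001, 0.356, 0.934, 0.002]
ft_force: [4.3, 5.0, 0.2]
finger_gap: 0.0117
finger_force: 29.9
```

```bash
python3 - <<'E'
from go import *
from p import p
st=status.state(); go(p,(-.034,0,.14),0); print(st['finger_gap'],st['finger_force'])
b=np.array(st['tool_pos'])+[0,0,.019]; c,s=np.cos(p[2]),np.sin(p[2]); d=b[:2]-p[:2]; bx=c*d[0]+s*d[1]; print('bar case x,z',bx,b[2])
# path: bar around hinge; tool tilts half the lid angle
hx,hz=.0645,.056; r0=np.array([bx-hx,b[2]-hz]); T0=Rq(st['ee_rot']).as_matrix()
for th in np.arange(.1,1.11,.1):
    rr=np.array([np.cos(th)*r0[0]+np.sin(th)*r0[1],-np.sin(th)*r0[0]+np.cos(th)*r0[1]]); d=rr-r0
    for k in (0,.4):   # tool y=+case x, z=down; tilt about tool x
        t=k*th; zt=np.array([-np.sin(t),-np.cos(t)]) # approach dir (case x,z) tilted with lid
        e=d+.019*(zt-np.array([0,-1])); print(round(th,1),k,'shift ty,tz cm',(e*100*[1,-1]).round(2),'wx?',round(t,2),end=' | ')
    print()
# sign of wx
print(R.from_rotvec([.1,0,0]).apply([0,0,1]))
E
```

```text
t 10.9 pos [0.5009 0.3032 0.1418] shift [-0.03 -0.12  0.18] rot [ 0.004  0.001 -0.001] q [ 0.49  0.05  1.43  0.    1.66 -0.36] F [4.3 5.  0.2]
0.011654439027284986 29.921660721302032
bar case x,z -0.03285464600874235 0.16083486798895846
0.1 0 shift ty,tz cm [ 1.1  -0.92] wx? 0.0 | 0.1 0.4 shift ty,tz cm [ 1.02 -0.92] wx? 0.04 | 
0.2 0 shift ty,tz cm [ 2.28 -1.73] wx? 0.0 | 0.2 0.4 shift ty,tz cm [ 2.12 -1.73] wx? 0.08 | 
0.3 0 shift ty,tz cm [ 3.53 -2.41] wx? 0.0 | 0.3 0.4 shift ty,tz cm [ 3.31 -2.42] wx? 0.12 | 
0.4 0 shift ty,tz cm [ 4.85 -2.96] wx? 0.0 | 0.4 0.4 shift ty,tz cm [ 4.55 -2.99] wx? 0.16 | 
0.5 0 shift ty,tz cm [ 6.22 -3.38] wx? 0.0 | 0.5 0.4 shift ty,tz cm [ 5.84 -3.42] wx? 0.2 | 
0.6 0 shift ty,tz cm [ 7.62 -3.67] wx? 0.0 | 0.6 0.4 shift ty,tz cm [ 7.17 -3.72] wx? 0.24 | 
0.7 0 shift ty,tz cm [ 9.04 -3.81] wx? 0.0 | 0.7 0.4 shift ty,tz cm [ 8.52 -3.88] wx? 0.28 | 
0.8 0 shift ty,tz cm [10.47 -3.8 ] wx? 0.0 | 0.8 0.4 shift ty,tz cm [ 9.88 -3.9 ] wx? 0.32 | 
0.9 0 shift ty,tz cm [11.9  -3.66] wx? 0.0 | 0.9 0.4 shift ty,tz cm [11.23 -3.78] wx? 0.36 | 
1.0 0 shift ty,tz cm [13.3  -3.37] wx? 0.0 | 1.0 0.4 shift ty,tz cm [12.56 -3.52] wx? 0.4 | 
1.1 0 shift ty,tz cm [14.66 -2.95] wx? 0.0 | 1.1 0.4 shift ty,tz cm [13.85 -3.13] wx? 0.44 | 
[ 0.         -0.09983342  0.99500417]
```

{"fn": "jog_arm", "kwargs": {
  "steps": [
    [0,[0,0.26,-0.25],[0,0,0]],
    [0,[0,0.53,-0.48],[0,0,0]],
    [0,[0,1.05,-0.92],[0,0,0]],
    [0,[0,1.6,-1.35],[0,0,0]],
    [0,[0,2.18,-1.74],[0,0,0]],
    [0,[0,2.8,-2.1],[0,0,0]],
    [0,[0,3.39,-2.43],[0,0,0]],
    [0,[0,3.39,-2.43],[0,0,0]]
  ],
  "grip_force": 45
}}

```text
time_s: 11.57
tool_pos: [0.5223, 0.3263, 0.166]
ee_rot: [-0.0, 0.357, 0.934, -0.002]
ft_force: [-1.7, -5.5, 1.9]
finger_gap: 0.0112
finger_force: 45.2
```

{"fn": "jog_arm", "kwargs": {
  "steps": [
    [0,[0,0.62,-0.3],[0,0,0]],
    [0,[0,1.27,-0.58],[0,0,0]],
    [0,[0,1.93,-0.8],[0,0,0]],
    [0,[0,2.6,-1.02],[0,0,0]],
    [0,[0,3.3,-1.18],[0,0,0]],
    [0,[0,3.96,-1.33],[0,0,0]],
    [0,[0,4.65,-1.42],[0,0,0]],
    [0,[0,5.35,-1.5],[0,0,0]],
    [0,[0,6.05,-1.52],[0,0,0]],
    [0,[0,6.74,-1.53],[0,0,0]],
    [0,[0,6.74,-1.53],[0,0,0]]
  ]
}}

```text
time_s: 12.48
tool_pos: [0.5689, 0.377, 0.1838]
ee_rot: [0.002, 0.357, 0.934, 0.001]
ft_force: [0.9, -4.1, 6.1]
finger_gap: 0.0111
finger_force: 45.8
```

{"fn": "jog_arm", "kwargs": {
  "steps": [
    [0,[0,0.7,0.05],[0,0,0]],
    [0,[0,1.39,0.1],[0,0,0]],
    [0,[0,2.08,0.22],[0,0,0]],
    [0,[0,2.77,0.35],[0,0,0]],
    [0,[0,3.45,0.54],[0,0,0]],
    [0,[0,3.45,0.54],[0,0,0]],
    [0,[0,3.45,0.54],[0,0,0]]
  ]
}}

```text
time_s: 13.07
tool_pos: [0.5923, 0.4028, 0.1776]
ee_rot: [0.002, 0.357, 0.934, 0.001]
ft_force: [3.9, -2.9, 3.1]
finger_gap: 0.0113
finger_force: 46.1
```

```bash
python3 - <<'E'
from go import *
from p import p
go(p,(.08,0,.18),0)
s=optics.snapshot('scene'); t=optics.snapshot('top')
save('o2',np.hstack([cv2.resize(s[90:270,120:360],(400,300)),cv2.resize(t[120:270,140:340],(400,300))]))
E
```

```text
t 13.07 pos [0.5923 0.4028 0.1776] shift [ 0.15 -2.23 -0.25] rot [ 0.003  0.003 -0.003] q [ 0.55  0.41  0.96 -0.    1.77 -0.29] F [ 3.9 -2.9  3.1]
```

View pics/o2.png

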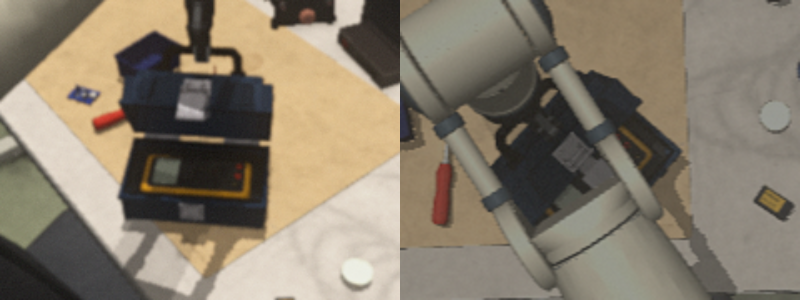

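{"fn": "jog_arm", "kwargs": {
  "steps": [
    [0.25,[0,0,0],[0,0,0]],
    [0.25,[0,0,0],[0,0,0]],
    [0.25,[0,0,0],[0,0,0]],
    [0.25,[0,0,-0.8],[0,0,0]],
    [0.25,[0,0,-1.8],[0,0,0]],
    [0.25,[0,0,-3],[0,0,0]],
    [0.25,[0,0,-5],[0,0,0]],
    [0.25,[0,0,-8],[0,0,0]],
    [0.25,[0,0,-11],[0,0,0]],
    [0.25,[0,0,-14],[0,0,0]],
    [0.25,[0,0,-14],[0,0,0]]
  ]
}}

```text
time_s: 14.08
tool_pos: [0.5904, 0.4037, 0.3262]
ee_rot: [0.004, 0.356, 0.934, 0.006]
ft_force: [0.0, -0.1, 2.9]
finger_gap: 0.0213
finger_force: 0.0
```

```bash
python3 - <<'E'
from go import *
from p import p
st=status.state(); print(st['finger_gap'],st['ft_force'],st['tool_pos'])
s=optics.snapshot('scene'); w=optics.snapshot('wrist')
h=np.array([-.0985,.096]);o=np.array([.0645,.056]); c=cam('scene')
for th in (.8,.9,1.,1.1,1.2):
    x=o+[np.cos(th)*h[0]+np.sin(th)*h[1],-np.sin(th)*h[0]+np.cos(th)*h[1]]; print(th,proj(c,c2w(p,(x[0],0,x[1]))).round(1))
for t in ['lid_handle','lever_tip','hook_bar','keeper']:
    try:
        r=optics.place_of('scene',t); print(t,r[0]['xy'] if r else None)
    except KeyError as e: print('miss',e)
save('o3',np.hstack([cv2.resize(s[90:270,120:360],(400,300)),cv2.resize(w,(400,300))]))
for t in ['battery','driver','reel','flux']:
    r=optics.place_of('scene',t)
    if r: print(t,atz(c,r[0]['xy'],0).round(3))
E
```

```text
0.021298027314002006 [ 0.0272822  -0.06636521  2.89311324] [0.59044264 0.40370619 0.32623899]
0.8 [238.5 129.3]
0.9 [239.1 125.8]
1.0 [239.7 122.9]
1.1 [240.2 120.7]
1.2 [240.8 119. ]
lid_handle [200.7, 157.4]
lever_tip [236.1, 160.0]
hook_bar [237.3, 158.6]
keeper [232.9, 219.7]
battery [0.483 0.084 0.   ]
driver [0.562 0.542 0.   ]
reel [0.612 0.091 0.   ]
```

View pics/o3.png

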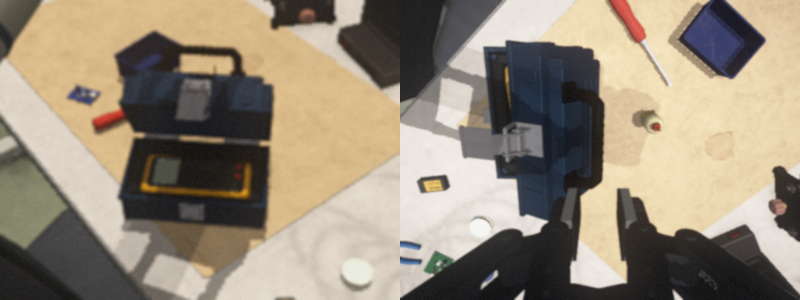

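```bash
python3 -c "
from cell import job
print(job.hand_in())"
```

```text
the job is handed in; nothing more can be done
None
```

The latch is open and the lid stands raised at about 60 degrees, estimated from the last camera picture. The gripper is clear, the battery, driver and reel were re-located within about 1 cm, and the flux bottle looked upright in the picture. I handed the job in, but no verdict came back.

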